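# Load a hanging slide rack into the spring-loaded loader

## Task

Lift the blue slide rack up and off the fork it hangs from, set it down upright on the loader's open infeed shelf in line with the lane, without dropping it, and let go. Then push it along the lane into the bay until both orange catches have sprung out behind it and it stays there. Keep the rack upright throughout, and leave the white rack on its fork and the other things on the bench where they are.

Things in the scene. Friction and masses are not known exactly. Their poses are not given: they have to be found in the camera images.
- blue_rack_tab (a point): Grip tab of the blue slide rack: flat upright plate on the crossbar, 8 thick (x) x 36 wide (y), from 112 to 164 above the rack's underside; this point is 142 above it, on the rack's centre line. z up. The rack hangs by its crossbar in the fork of a stand, its x axis along the stand's x. Fingertips kept 126 or more above the underside clear the fork.
- blue_rack_base (a point): Centre of the blue rack's underside, 142 below the tab point, same axes. The tray's flat end faces lie 60 before and behind it along x, from 0 to 45 up; side faces 35 either side in y.
- blue_rack: The whole blue rack, origin at its underside centre: open tray 120 (x) x 70 (y) x 45 tall with glass slides (to 52 up), 0.2 to 0.45 kg. From the middles of its long sides steel uprights rise to a crossbar (8 dia, along y, its centre 110 up) that carries the grip tab.
- white_rack_tab (a point): White slide rack, the same shape as the blue one, hanging on the other stand and to be left there. Same point in its tab.
- stand_a_fork (a point): Drip stand, fixed to the bench; its fork is two steel prongs (8 dia, 36 apart in y). The point, 150 above the bench, is the centre of a crossbar resting in the fork. The prongs' free ends are 26 towards the stand's -x (robot's side) and rise 12 above the point. Raise the bar 20 to 42 (more jams the tray against the prongs), then draw it out to -x, 100 or more.
- stand_b_fork (a point): The second drip stand, identical. On both, a steel post (16 dia) carries the fork from 98 towards the stand's +x, at most 5 above the fork point; the base plate is 200 x 130 x 8, and a hanging rack's underside is about 40 above the bench.
- shelf (a point): Rack loader: centre of its open infeed shelf, on the steel lane floor 30 above the bench. x points along the lane into the bay, y across, z up. Floor reaches 62 to -x and 48 either side; no walls from -62 to +34 in x; from +34 to +70 flared guides narrow from about 110 to the lane's 76 mm between walls 40 tall.
- home (a point): Place of the underside centre of a loaded rack resting back against the catches: 170 along the lane's +x from the shelf point, same floor and axes. The rack can go at most 12 beyond it before the follower stops hard. The catches' square rear faces are 60 before this point.
- catch_left (a joint): Orange sprung catch in the lane's left wall (m): 0 = out, standing 10 mm into the lane; grows as it is pushed into the wall, 0.012 at most. Ramped on the infeed side from 83 to 104 beyond the shelf point, square behind at 110. 0.8 N at 0, 80 N/m. Pushing a rack past both takes about 5 to 15 N.
- catch_right (a joint): The same in the right wall.
- follower (a joint): Grey spring plate at the end of the bay (m): 0 = free, its face 42 beyond the home point; about 0.018 with a rack resting back against the catches; 0.030 = hard stop. 2.5 N at 0, 100 N/m: it pushes an uncaught rack back.
- loader: The loader as a whole, fixed to the bench: white base 380 x 150, blue side walls, tallest part 82 above the bench at the bay's far end. Origin on the bench under the lane, 125 beyond the shelf point along x.
- amber_bottle: amber glass bottle, 70 dia x 150 tall; origin at the centre of its underside; bystander
- beaker: open glass beaker, 80 dia x 100 tall; origin at the centre of its underside; bystander
- media_bottle: clear bottle with orange cap, 74 dia x 160 tall; origin at the centre of its underside; bystander
- tip_box: blue pipette-tip box with clear lid, 120 x 85 x 68; origin at the centre of its underside; bystander
- well_plate: flat clear plate with blue wells, 128 x 86 x 15; origin at the centre of its underside; bystander
- dish: flat round culture dish, red medium, 90 dia x 16; origin at the centre of its underside; bystander

How it is judged:
By the outcome, as a careful person would: the job done as asked, in the order asked, and still so for the second after the job is handed in, with the robot touching nothing.
It also fails if it takes over 70 s, if anything falls off the work surface, if the arm or the gripper's body presses on something with over 40 N, if the wrist force passes 120 N, or if a joint passes its speed limit or range.

## Robot

A 6-joint arm with a two-finger parallel gripper is mounted at the origin on the work surface. World frame = base frame: x ahead of the robot, y to its left, z up, the work surface at z = 0. Lengths are in mm, angles in rad, forces in N, time in s.
With the tool pointing down it reaches from about 300 to 775 mm from the base axis. Payload 14.6 kg.
Tool frame: the origin (TCP) lies between the finger pads; the fingertips stand 25 mm ahead of it and the grasp point (between the pads) lies 6 mm ahead of it; z points along the fingers, y is the line along which they close (so a half turn about z gives the same grasp; the last joint's range is limited). The gripper opens to 94 mm and grips with 3 to 60 N. Pads are 16 mm wide; open, the fingers measure 119 mm over their backs; the gripper's body (75 mm by 177 mm) begins 78 mm behind the grasp point.
Start: joints at [-1.222, 0.3, 1.521, -0, 1.321, -0.067], TCP at [222.149, -503.129, 203.646] pointing down, gripper open.
Joint ranges: [-3.03, 3.03], [-0.79, 2.21], [0.23, 2.52], [-1.04, 4.18], [0, 3.07], [-2.55, 2.55]. Speed limits (rad/s): [2.22, 2.22, 2.57, 3.14, 3.14, 3.14].

## Interface

Orientations are given as [roll, pitch, yaw] about the fixed x, y, z axes, in that order (R = Rz(yaw) Ry(pitch) Rx(roll)).
In Python, from cell import manip gives the robot as it stands. The module is installed in compiled form; this text tells all that it offers.
- The arm moves only by the tool step_arm, never from a script. Its argument "series" is one flat list of numbers, 5 for each row, row after row: the shift along the world's x, y, z in mm, then the turn about the world's z in rad, then the closure, from 0 (fully open) to 1 (shut). In form: [dx, dy, dz, spin, jaw, dx, dy, dz, spin, jaw, ...]. A call has 1 to 20 rows; each row shifts and turns the commanded pose from where the row before left it; what a row does not reach is not made up. A row lasts 1/8 s, in which the tool goes at most 62.5 mm and 10.7 degrees, less where a joint would pass 70% of its speed; a pose out of reach is approached as far as the arm can. A call is refused whole if a number of a shift passes 62.5 or a number of a turn 0.188, either way. A call with a gripper value outside its range is refused whole. The fingers move at their own pace and stop on an object; "squeeze" is the grip in N (left out, the last holds). Time passes only in rows, so rows that do not move let the fingers close. It gives the time, the measured TCP pose, the force, the opening and the grip force at its end, in the units of the state.
- manip.read_state(): the state, without advancing time (a new reading comes with each control period).
- manip.camera(name): name is "side" or "top" or "wrist"; returns (picture, depth): 480x640x3 uint8, blue, green, red; 480x640 float32, mm along the optical axis (not along the pixel's ray), 0 where there is no reading.
- manip.camera_info(name): a dict with "fovy" (degrees; the focal length in pixels is half the picture's height over the tangent of half this angle, whatever the lens; pixels are square), "cx", "cy" (the principal point, pixels), "eye" and "orientation" of the camera in the world. Camera axes: x right, y down, z forward; pixel columns grow to the right and rows downward; lengths in mm; the calibration is good to about 2 mm. A picture is of the moment at which its call begins: read the wrist's pose just before it. camera_info takes no time and is no camera call; for the wrist camera it gives the pose at the moment of the call.
- manip.sign_off(): hands the job in; it is judged then, once.
The state is a dict: "clock": time; "joints": joint angles; "qd": joint speeds; "effort": joint torques, N m; "eef_pos": TCP position; "eef_rot": TCP orientation; "wrist_force": force on the tool from outside, world axes, zero at the start; "moment": the same for the moment, N m; "finger_gap": finger opening in mm; "finger_force": force on a finger pad.
Only numpy, scipy, OpenCV 4.12 (cv2) and the standard library are available. Lean on these libraries where they do the work, as an engineer would, in place of code of your own. Each camera call takes 0.05 s, during which the arm holds its last target. There are 200 camera calls.

## Working session

There is one attempt and no reset: what is moved stays moved. The work goes in short steps, Python scripts to look and compute and a tool call to move; the robot and the scene stay as the last step left them, time stands still between calls to the robot, and variables do not carry over. Pictures are saved under pics/ and viewed, at most 10 in all, crops included, and the job is handed in when it is done.

Besides the shell and the picture viewer there is one more tool, called after "Request:" as name(argument=value, ...) on one line, values as JSON. step_arm: Moves the arm, as the interface text tells. Its arguments: {"type":"object","properties":{"series":{"type":"array"},"squeeze":{"type":"number"}},"required":["series"]}

```bash
mkdir -p pics; cat > h.py <<'E'
from cell import manip
import numpy as np, cv2
from scipy.spatial.transform import Rotation as Ro
def cam(n):
    i=manip.camera_info(n); p,d=manip.camera(n); return i,p,d
def Rm(i):
    o=np.array(i["orientation"],float)
    return o if o.shape==(3,3) else Ro.from_euler('xyz',o).as_matrix()
def cloud(i,d):
    f=240/np.tan(np.radians(i["fovy"])/2)
    v,u=np.mgrid[:480,:640]
    c=np.stack([(u-i["cx"])/f*d,(v-i["cy"])/f*d,d],-1)
    w=c@Rm(i).T+np.array(i["eye"]); w[d==0]=np.nan
    return w
E
python3 - <<'E'
from h import *
s=manip.read_state();print(s)
for n in("top","side"):
    i,p,d=cam(n);print(n,i);cv2.imwrite(f"pics/{n}0.png",p);np.savez(f"{n}0.npz",p=p,d=d,w=cloud(i,d))
E
```

```text
{'clock': 0.0, 'joints': array([-1.22162349e+00,  3.00504748e-01,  1.52157118e+00, -1.54030099e-07,
        1.32073299e+00, -6.65971206e-02]), 'qd': array([ 0.00074637, -0.00102618,  0.00021855, -0.00035283,  0.00172538,
        0.00033408]), 'effort': array([ 1.56609127e-03, -5.31807196e+01, -3.52736557e+01,  7.09055574e-02,
        2.44342204e-02, -5.22872779e-05]), 'eef_pos': array([ 222.04785176, -502.88876296,  203.07207432]), 'eef_rot': array([-3.14037908e+00, -8.07908738e-05,  4.15769944e-01]), 'wrist_force': array([-0.18294131,  0.28388242,  0.14209535]), 'moment': array([-0.01427273,  0.00153563,  0.00565451]), 'finger_force': 0.0, 'finger_gap': 94.15058273345254}
top {'fovy': 53.65079194738477, 'cx': 316.98021608907237, 'cy': 236.53463524562244, 'eye': array([ 384.80161665,  -37.11384509, 1418.47278698]), 'orientation': array([-3.04054649,  0.01111043, -1.58241635])}
side {'fovy': 53.81974658984406, 'cx': 330.48178430033806, 'cy': 239.24321523153648, 'eye': array([  440.56606198, -1007.79604148,  1039.423906  ]), 'orientation': array([-2.30605924, -0.01602416, -0.05366342])}
```

View pics/top0.png

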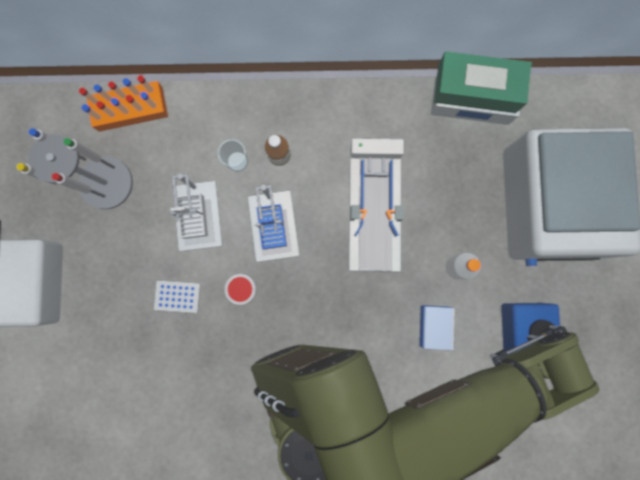

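View pics/side0.png

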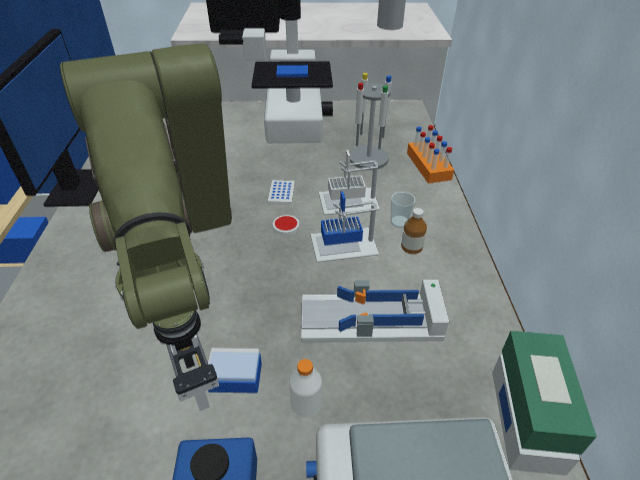

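The top view shows the blue rack at (272,228) on its stand, white rack at (191,215), and the loader from (375,270) to (377,140) with its bay away from the robot. The side view agrees. Now I'll measure from depth.

```bash
cat > m.py <<'E'
from h import *
for n in("top","side"):
    z=np.load(n+"0.npz");p,w=z['p'],z['w']
    hsv=cv2.cvtColor(p,cv2.COLOR_BGR2HSV);X,Y,Z=w[...,0],w[...,1],w[...,2]
    blue=cv2.inRange(hsv,(100,120,40),(125,255,255))>0
    orange=cv2.inRange(hsv,(5,150,120),(20,255,255))>0
    def rep(name,m):
        q=w[m]; 
        if len(q)<4: print(n,name,len(q));return
        r=cv2.minAreaRect(q[:,:2].astype(np.float32));print(n,name,len(q),"rect",np.round(r[0],1),np.round(r[1],1),round(r[2],1),"med",np.round(np.median(q,0),1),"z",np.round(np.percentile(q[:,2],[5,95])))
    area=(X>450)&(X<750)
    rk=blue&area&(Y>0)&(Y<160)
    rep("rack",rk); rep("tray",rk&(Z<105)&(Z>30)); rep("tab",rk&(Z>155))
    rep("tabhi",area&(Y>0)&(Y<170)&(Z>165)&(X<590))
    ld=area&(Y<-60)&(Y>-260)
    rep("walls",blue&ld); rep("wallL",blue&ld&(Z>55)&(Y>-157)); rep("wallR",blue&ld&(Z>55)&(Y<-157))
    rep("catch",orange&ld); 
    base=(X>380)&(X<900)&(Y<-60)&(Y>-260)&(Z>12)&(Z<95);rep("loader",base)
    st=(hsv[...,2]>190)&(hsv[...,1]<40)&(Y>10)&(Y<160)&(X>430)&(X<700)&(Z<18);rep("stand",st)
    fl=(X>400)&(X<780)&(np.abs(Y+160)<34)&(Z>22)&(Z<45);rep("floor",fl)
    for nm,lo,hi in(("white",(150,330),0),):
        rep("whitetab",(X>450)&(X<640)&(Y>190)&(Y<330)&(Z>165))
E
python3 m.py
```

```text
top rack 261 rect [547.8 106. ] [109.3  65.7] 6.6 med [533.  105.5  47.7] z [ 41. 205.]
top tray 215 rect [547.8 106. ] [109.3  65.7] 6.6 med [527.7 103.4  46.3] z [40. 88.]
top tab 46 rect [552.5 107.7] [ 7.8 33.8] 6.9 med [552.4 106.7 203.9] z [195. 208.]
top tabhi 75 rect [550.3 103.4] [46.7 20.6] 72.7 med [550.6 107.3 202.3] z [170. 207.]
top walls 1
top wallL 1
top wallR 0
top catch 9 rect [ 586.4 -230.4] [ 4.7 15.4] 75.9 med [ 587.6 -230.8   65.2] z [61. 68.]
top loader 6353 rect [ 613.2 -183.9] [158.2 379.9] 89.1 med [ 609.5 -189.6   31.5] z [20. 84.]
top stand 1105 rect [563.7 108.1] [197.3 125.9] 6.9 med [545.4  77.6   8.7] z [ 3. 14.]
top floor 1873 rect [ 593.8 -160.1] [ 67.9 336. ] 89.9 med [ 563.4 -167.3   29.6] z [23. 36.]
top whitetab 33 rect [578.6 323.4] [26.4  9.4] 7.9 med [586.8 322.5 191.3] z [168. 207.]
side rack 750 rect [549.1 106.3] [120.3  77.3] 7.7 med [546.8  81.1  70.9] z [ 46. 188.]
side tray 669 rect [549.1 106.3] [120.3  77.3] 7.7 med [543.8  79.   68.7] z [45. 86.]
side tab 81 rect [549.  105.8] [ 8.8 40.1] 3.9 med [548.2  98.3 184.9] z [161. 205.]
side tabhi 78 rect [548.8 108.7] [10.1 45.6] 7.4 med [548.   99.  189.6] z [167. 205.]
side walls 1374 rect [ 630.6 -196.5] [129.8 220.7] 88.4 med [ 648.5 -235.1   58.6] z [38. 72.]
side wallL 221 rect [ 630.9 -152.5] [ 24.9 217.4] 83.6 med [ 615.4 -152.9   68.7] z [57. 72.]
side wallR 577 rect [ 630.1 -202.8] [228.3  98.9] 3.2 med [ 663.6 -239.7   66.4] z [56. 72.]
side catch 67 rect [ 584.6 -181.3] [24.  94.5] 1.7 med [ 590.1 -160.6   64.9] z [42. 69.]
side loader 6042 rect [ 610.8 -192.6] [146.1 380.5] 88.2 med [ 614.3 -192.4   33.4] z [21. 83.]
side stand 516 rect [560.2 104.5] [199.8 120.5] 5.1 med [608.6  75.8   8.2] z [ 5. 12.]
side floor 1669 rect [ 590.5 -160.3] [ 67.7 334.2] 89.8 med [ 564.5 -168.7   30.3] z [25. 41.]
side whitetab 32 rect [583.8 322.5] [ 7.6 10.9] 1.5 med [583.4 322.5 186.8] z [168. 205.]
```

Request:
step_arm(series=[0,0,50,0,0,0,20,40,0.1,0,20,35,10,0.13,0,25,40,10,0.13,0,25,40,10,0.13,0,25,40,10,0.13,0,25,40,0,0.13,0,25,40,0,0.13,0,25,30,0,0.13,0,30,28,0,0.124,0,0,0,0,0,0,0,0,0,0,0])

```text
clock: 1.6
eef_pos: [421.8, -190.4, 333.4]
eef_rot: [-3.141, -0.0, 1.549]
wrist_force: [-0.5, -0.9, -0.6]
finger_gap: 94.0
finger_force: 0.0
```

```bash
python3 - <<'E'
from h import *
i,p,d=cam("wrist");print(i);cv2.imwrite("pics/w1.png",p);np.savez("w1.npz",p=p,d=d,w=cloud(i,d))
E
```

```text
{'fovy': 64.80944913178685, 'cx': 316.37144713393724, 'cy': 235.5765137383555, 'eye': array([ 423.38317048, -106.38656121,  513.94496563]), 'orientation': array([ 2.84819826e+00,  2.52545885e-04, -2.26291473e-02])}
```

View pics/w1.png

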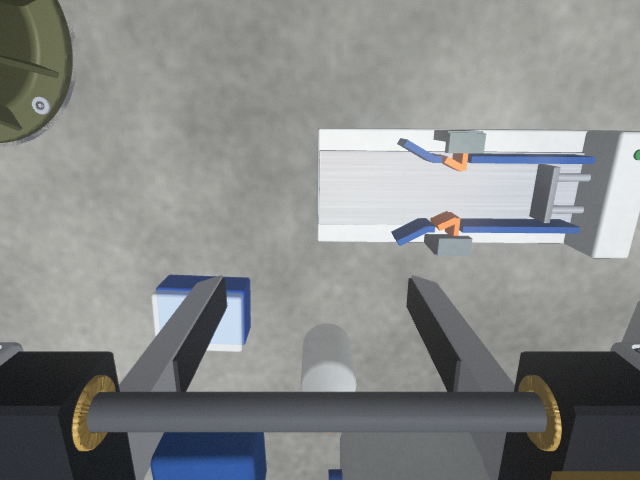

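The wrist view shows the whole loader. The lane floor starts at column 318 (rows 151–225), the blue walls are at rows about 160 and 226, and the catches are at (457,163) and (447,221). I'll fit the lane from this.

```bash
cat > m2.py <<'E'
from h import *
z=np.load("w1.npz");p,w=z['p'],z['w'];hsv=cv2.cvtColor(p,cv2.COLOR_BGR2HSV);X,Y,Z=w[...,0],w[...,1],w[...,2]
blue=cv2.inRange(hsv,(100,120,40),(125,255,255))>0
top=blue&(Z>66)&(Z<75)&(Y<-60)&(X>500)
ax=[]
for nm,m in(("L",top&(Y>-190)),("R",top&(Y<-190))):
    q=w[m&(X>612)]
    v=cv2.fitLine(q[:,:2].astype(np.float32),cv2.DIST_HUBER,0,.01,.01).ravel();s=np.sign(v[0])
    r=cv2.minAreaRect(q[:,:2].astype(np.float32))
    yaw=np.arctan2(s*v[1],s*v[0]);ax.append((v[3]+(650-v[2])*v[1]/v[0],yaw))
    print(nm,len(q),"yaw",np.round(yaw,4),"y@650",ax[-1][0],r, "allx",w[m][:,0].min(),w[m][:,0].max(),"z",np.median(q[:,2]))
base=(X>400)&(X<820)&(Y<-90)&(Y>-290)&(Z>14)&(Z<26);q=w[base]
r=cv2.minAreaRect(q[:,:2].astype(np.float32));print("base",r,np.median(q[:,2]),q[:,0].min())
fl=(Z>27)&(Z<34)&(X>400)&(X<560)&(Y<-90)&(Y>-290);q=w[fl]
print("floor",cv2.minAreaRect(q[:,:2].astype(np.float32)),np.median(q[:,2]),np.percentile(q[:,0],[0,1]))
E
python3 m2.py
```

```text
L 727 yaw -0.0327 y@650 -153.5986 ((678.3658447265625, -154.50961303710938), (7.287598609924316, 132.5911407470703), 88.13483428955078) allx 602.0567706633607 744.5910702641052 z 69.59427875945238
R 607 yaw -0.0315 y@650 -237.70792 ((676.6786499023438, -238.69955444335938), (7.302525520324707, 128.68666076660156), 88.66845703125) allx 519.3524990573578 741.0221206636636 z 69.42849858311553
base ((610.1976318359375, -194.33572387695312), (150.0066680908203, 375.9454650878906), 88.38980865478516) 21.385436307783266 420.626225022868
floor ((492.67449951171875, -191.3963623046875), (127.178466796875, 135.9031219482422), 88.84627532958984) 29.405456688729657 [423.82577716 425.52300789]
```

Request:
step_arm(series=[15,37,0,0.018,0,15,37,0,0.018,0,16,37,0,0.018,0,16,37,0,0.018,0,16,37,-10,0.018,0,16,37,-10,0.018,0,16,37,-10,0.018,0,16,38,-10,0.016,0,0,0,0,0,0,0,0,0,0,0])

```text
clock: 2.9
eef_pos: [548.1, 105.7, 293.9]
eef_rot: [3.141, 0.0, 1.69]
wrist_force: [0.9, -0.3, -0.1]
finger_gap: 94.0
finger_force: 0.0
```

```bash
python3 - <<'E'
from h import *
i,p,d=cam("wrist");cv2.imwrite("pics/w2.png",p);w=cloud(i,d);np.savez("w2.npz",p=p,d=d,w=w)
hsv=cv2.cvtColor(p,cv2.COLOR_BGR2HSV);X,Y,Z=w[...,0],w[...,1],w[...,2]
blue=cv2.inRange(hsv,(100,120,40),(125,255,255))>0
near=(np.hypot(X-548,Y-107)<90)
for nm,m in(("tabtop",blue&near&(Z>200)&(Z<212)),("tab",blue&near&(Z>160)&(Z<212)),("trayrim",blue&near&(Z>79)&(Z<92))):
    q=w[m]
    if len(q)>4: print(nm,len(q),cv2.minAreaRect(q[:,:2].astype(np.float32)),np.percentile(q[:,2],[5,50,95]))
print(manip.read_state()["eef_pos"],manip.read_state()["eef_rot"])
E
```

```text
tabtop 460 ((551.430419921875, 109.32081604003906), (7.506076335906982, 36.002952575683594), 6.835901737213135) [202.28008491 203.5154083  204.68507788]
tab 550 ((551.4287719726562, 109.33419799804688), (7.506076335906982, 36.02989959716797), 6.835901737213135) [174.50860736 203.34620205 204.56892231]
trayrim 1119 ((551.0870361328125, 109.14056396484375), (119.3005142211914, 70.19337463378906), 7.596348762512207) [81.25929792 84.36906058 85.75372294]
[548.09592505 105.53909932 294.15838572] [3.14091845e+00 1.70041806e-04 1.68987634e+00]
```

View pics/w2.png

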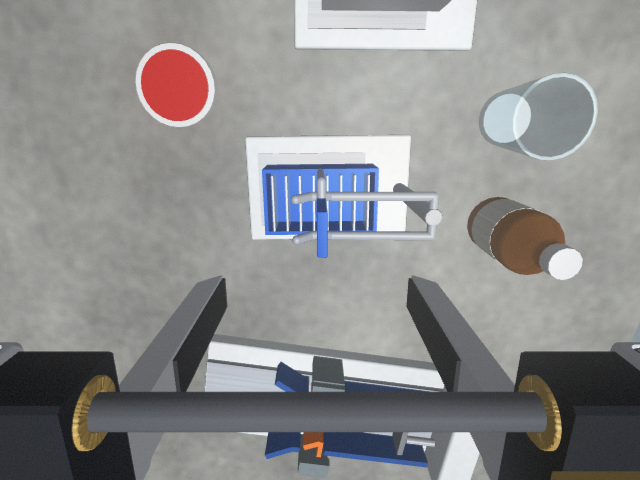

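The tab is centred in the picture near (322,230), hanging on the fork with both prongs clear. I'll descend and grip.

Request:
step_arm(series=[3.2,3.6,-20,0.003,0,0,0,-30,0,0,0,0,-30,0,0,0,0,-20,0,0,0,0,0,0,0,0,0,0,0,1,0,0,0,0,1,0,0,0,0,1,0,0,0,0,1,0,0,0,0,1,0,0,0,0,1,0,0,0,0,1], squeeze=35)

```text
clock: 4.45
eef_pos: [551.4, 110.5, 193.7]
eef_rot: [3.142, -0.0, 1.695]
wrist_force: [-0.0, 0.2, 0.0]
finger_gap: 27.7
finger_force: 0.0
```

Request:
step_arm(series=[0,0,0,0,1,0,0,0,0,1,0,0,0,0,1,0,0,0,0,1])

```text
clock: 4.95
eef_pos: [551.4, 110.5, 193.6]
eef_rot: [3.142, -0.0, 1.695]
wrist_force: [-0.1, 0.6, 0.1]
finger_gap: 7.7
finger_force: 35.0
```

Gripped. Lift by 30 and draw out.

Request:
step_arm(series=[0,0,8,0,1,0,0,12,0,1,0,0,10,0,1,0,0,0,0,1,-9.9,-1.2,0,0,1,-19.8,-2.5,0,0,1,-19.8,-2.5,0,0,1,-19.8,-2.5,0,0,1,-19.8,-2.5,0,0,1,-19.8,-2.5,0,0,1,-9.9,-1.2,0,0,1,0,0,0,0,1])

```text
clock: 6.45
eef_pos: [432.2, 95.6, 223.8]
eef_rot: [3.141, 0.0, 1.695]
wrist_force: [0.2, -0.1, -4.5]
finger_gap: 7.6
finger_force: 35.0
```

Request:
step_arm(series=[0,-10,20,0,1,0,-25,20,-0.02,1,5,-35,0,-0.02,1,7,-35,0,-0.02,1,8,-35,0,-0.02,1,8,-35,0,-0.02,1,8,-35,0,-0.02,1,8,-35,-10,-0.02,1,5,-25,-10,-0.015,1,3,-15,-10,0,1,0,0,0,0,1,0,0,0,0,1,0,0,0,0,1])

```text
clock: 8.07
eef_pos: [484.7, -188.7, 234.2]
eef_rot: [3.141, 0.0, 1.541]
wrist_force: [0.2, -0.5, -2.5]
finger_gap: 7.5
finger_force: 35.0
```

```bash
python3 - <<'E'
from h import *
print({k:np.round(v,3) for k,v in manip.read_state().items() if k in("eef_pos","eef_rot","wrist_force")})
i,p,d=cam("wrist");cv2.imwrite("pics/w3.png",p);w=cloud(i,d);np.savez("w3.npz",p=p,d=d,w=w)
hsv=cv2.cvtColor(p,cv2.COLOR_BGR2HSV);X,Y,Z=w[...,0],w[...,1],w[...,2]
blue=cv2.inRange(hsv,(100,120,40),(125,255,255))>0
near=(np.hypot(X-486,Y+190)<90)
for nm,m in(("tabtop",blue&near&(Z>223)&(Z<250)),("tray",blue&near&(Z>100)&(Z<135))):
    q=w[m]
    if len(q)>4: print(nm,len(q),cv2.minAreaRect(q[:,:2].astype(np.float32)),np.percentile(q[:,2],[5,50,95]))
E
```

```text
{'eef_pos': array([ 484.715, -188.734,  234.213]), 'eef_rot': array([3.141, 0.   , 1.541]), 'wrist_force': array([ 0.214, -0.453, -2.54 ])}
tabtop 1248 ((484.0899963378906, -189.99728393554688), (36.344974517822266, 8.031929016113281), 88.58373260498047) [229.61755062 243.90513063 244.97264445]
tray 3618 ((484.6879577636719, -190.10057067871094), (70.31119537353516, 120.43978881835938), 88.30117797851562) [103.48878222 124.27839024 125.99555713]
```

View pics/w3.png

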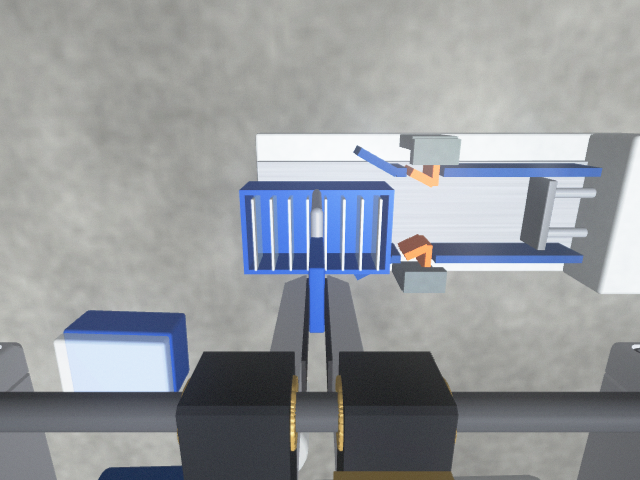

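The rack is level over the shelf, its tray spanning columns 242–392. It is 0.4 mm off the lane line, with its yaw matching the lane's. I'll lower it gently.

Request:
step_arm(series=[0,-0.4,-15,0,1,0,0,-15,0,1,0,0,-10,0,1,0,0,-5,0,1,0,0,-2,0,1,0,0,-1,0,1,0,0,0,0,1,0,0,0,0,1])

```text
clock: 9.12
eef_pos: [484.6, -189.9, 185.9]
eef_rot: [3.141, 0.0, 1.54]
wrist_force: [-0.3, 0.1, -3.3]
finger_gap: 7.7
finger_force: 35.0
```

Request:
step_arm(series=[0,0,-1,0,1,0,0,-0.7,0,1,0,0,0,0,1,0,0,0,0,1])

```text
clock: 9.62
eef_pos: [484.6, -189.8, 184.0]
eef_rot: [3.142, 0.0, 1.54]
wrist_force: [0.1, 0.9, -4.8]
finger_gap: 7.7
finger_force: 35.0
```

Request:
step_arm(series=[0,0,-0.6,0,1,0,0,0,0,1,0,0,0,0,1])

```text
clock: 10.0
eef_pos: [484.7, -189.9, 183.6]
eef_rot: [3.141, 0.0, 1.54]
wrist_force: [0.7, -0.5, -1.5]
finger_gap: 7.5
finger_force: 35.0
```

Request:
step_arm(series=[0,0,-0.6,0,1,0,0,0,0,1,0,0,0,0,1])

```text
clock: 10.38
eef_pos: [484.8, -189.9, 183.5]
eef_rot: [3.14, 0.0, 1.54]
wrist_force: [-0.5, 1.0, 5.7]
finger_gap: 7.4
finger_force: 35.0
```

Contact with the floor. Release, rise, and go behind the rack, turning the tool 90° so the gripper body clears the tab.

Request:
step_arm(series=[0,0,0,0,0.6,0,0,0,0,0.6,0,0,0,0,0.6,0,0,0,0,0.6,0,0,20,0,0.6,0,0,30,0,0.6,0,0,10,0,0.6,-10,0.3,0,0.175,0.8,-10,0.3,0,0.175,0.8,-10,0.3,0,0.175,0.8,-10,0.3,0,0.175,0.8,-10,0.3,0,0.175,0.8,-10,0.3,0,0.175,0.8,-10,0.3,0,0.175,0.8,-10,0.3,0,0.175,0.8,-10,0.3,0,0.17,0.8,0,0,0,0,0.8])

```text
clock: 12.5
eef_pos: [394.2, -187.1, 242.3]
eef_rot: [3.141, -0.0, 3.108]
wrist_force: [0.2, -0.4, -0.1]
finger_gap: 19.0
finger_force: 0.0
```

```bash
python3 - <<'E'
from h import *
print({k:np.round(v,3) for k,v in manip.read_state().items() if k in("eef_pos","eef_rot","joints","finger_gap")})
i,p,d=cam("wrist");cv2.imwrite("pics/w4.png",p);w=cloud(i,d)
hsv=cv2.cvtColor(p,cv2.COLOR_BGR2HSV);X,Y,Z=w[...,0],w[...,1],w[...,2]
blue=cv2.inRange(hsv,(100,120,40),(125,255,255))>0
near=(np.hypot(X-486,Y+190)<75)
q=w[blue&near&(Z>70)&(Z<82)&(X<560)]
if len(q)>4: print(len(q),cv2.minAreaRect(q[:,:2].astype(np.float32)),np.percentile(q[:,2],[5,50,95]))
E
```

```text
{'joints': array([-0.527,  0.012,  1.763,  0.   ,  1.367, -2.065]), 'eef_pos': array([ 394.215, -187.088,  242.3  ]), 'eef_rot': array([ 3.141, -0.   ,  3.108]), 'finger_gap': np.float64(19.0)}
507 ((459.183349609375, -166.21759033203125), (135.50643920898438, 65.18765258789062), 54.25114822387695) [72.9679121  74.43256739 75.61990575]
```

View pics/w4.png

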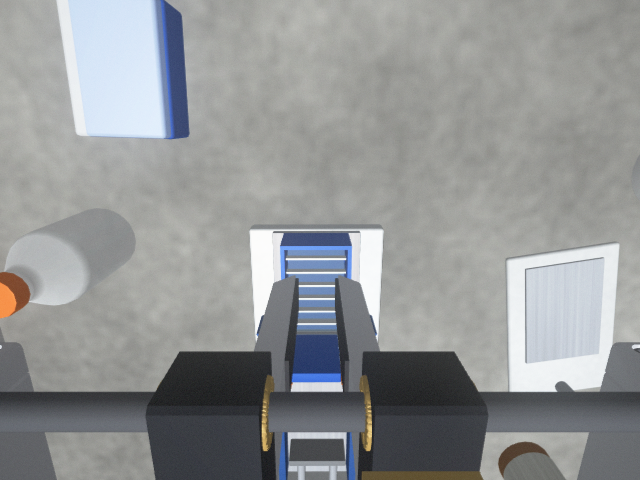

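The rack stands upright on the shelf, its rear end at rows 235–248 and columns 281–352, with the fingers in line behind it. I'll descend and push.

Request:
step_arm(series=[0,-0.6,-40,0,0.8,0,0,-50,0,0.8,0,0,-50,0,0.8,0,0,-30,0,0.8,0,0,0,0,0.8,5,-0.2,0,0,0.8,5,-0.2,0,0,0.8,5,-0.2,0,0,0.8,3,-0.1,0,0,0.8,0,0,0,0,0.8])

```text
clock: 13.8
eef_pos: [412.7, -188.4, 72.8]
eef_rot: [-3.142, 0.0, 3.11]
wrist_force: [-0.2, -0.1, -0.2]
finger_gap: 18.7
finger_force: 0.0
```

Request:
step_arm(series=[4,-0.1,0,0,0.8,5,-0.2,0,0,0.8,5,-0.15,0,0,0.8,5,-0.15,0,0,0.8,5,-0.15,0,0,0.8,5,-0.15,0,0,0.8,5,-0.15,0,0,0.8,5,-0.15,0,0,0.8])

```text
clock: 14.8
eef_pos: [451.8, -189.8, 73.1]
eef_rot: [-3.141, -0.0, 3.11]
wrist_force: [-8.7, 0.2, 9.9]
finger_gap: 18.5
finger_force: 5.0
```

```bash
python3 - <<'E'
from h import *
print({k:np.round(v,2) for k,v in manip.read_state().items() if k in("eef_pos","wrist_force","moment","finger_gap","finger_force")})
i,p,d=cam("side");cv2.imwrite("pics/s5.png",cv2.resize(p[240:360,270:470],(800,480),interpolation=cv2.INTER_CUBIC));w=cloud(i,d)
hsv=cv2.cvtColor(p,cv2.COLOR_BGR2HSV);X,Y,Z=w[...,0],w[...,1],w[...,2]
blue=cv2.inRange(hsv,(100,120,40),(125,255,255))>0
q=w[blue&(Z>160)&(np.abs(Y+190)<50)&(X>430)&(X<620)];print(len(q),q.min(0),q.max(0))
E
```

```text
{'eef_pos': array([ 451.79, -189.75,   73.11]), 'wrist_force': array([-8.67,  0.23,  9.87]), 'moment': array([0.08, 1.29, 0.  ]), 'finger_force': np.float64(4.96), 'finger_gap': np.float64(18.52)}
68 [ 509.84722252 -212.24050748  160.02808702] [ 517.72829679 -174.44762244  197.09342095]
```

View pics/s5.png

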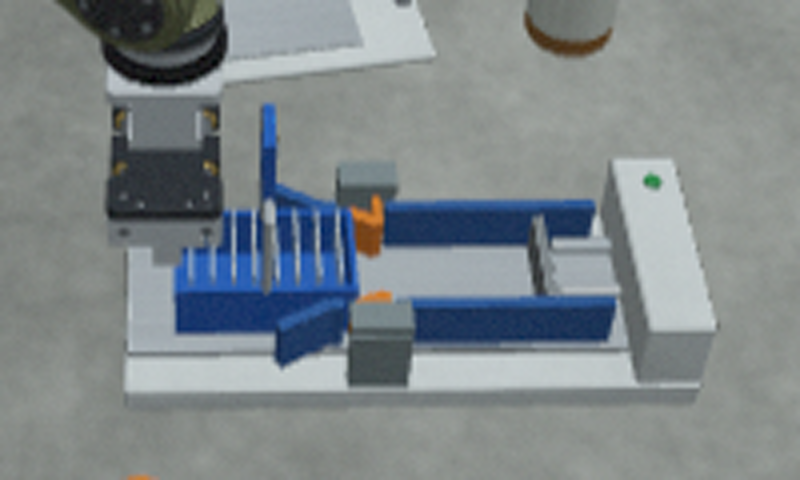

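The crop shows the rack upright on the lane with its front at the catch ramps (360,230 and 375,297) and the fingers behind it. I'll check the rack's pitch, since there is an upward force.

```bash
python3 - <<'E'
from h import *
i,p,d=cam("side");w=cloud(i,d)
hsv=cv2.cvtColor(p,cv2.COLOR_BGR2HSV);X,Y,Z=w[...,0],w[...,1],w[...,2]
blue=cv2.inRange(hsv,(100,120,40),(125,255,255))>0
q=w[blue&(np.abs(Y+227)<8)&(X>430)&(X<585)&(Z>25)&(Z<90)]
for a in range(450,580,10):
    s=q[(q[:,0]>=a)&(q[:,0]<a+10)]
    if len(s)>3: print(a,len(s),np.round(np.percentile(s[:,2],[2,98]),1),np.round(np.median(s[:,1]),1))
t=w[blue&(Z>145)&(np.abs(Y+190)<50)&(X>430)&(X<620)]
print(np.polyfit(t[:,2],t[:,0],1), q[:,0].min())
E
```

```text
450 23 [36.7 76.4] -225.7
460 46 [36.6 79.1] -226.3
470 46 [35.9 77.2] -226.2
480 44 [36.  76.2] -226.9
490 44 [36.  77.7] -226.9
500 38 [34.2 79.9] -226.6
510 37 [33.9 73.6] -227.6
520 33 [45.1 76.1] -227.5
530 24 [54.8 76.2] -228.1
540 17 [60.1 76.8] -228.4
550 15 [66.  79.3] -229.0
560 22 [36.6 77.2] -229.2
570 4 [72.7 76.2] -224.2
[3.14741150e-02 5.07640438e+02] 454.9740253891881
```

Request:
step_arm(series=[-4,0.1,0,0,0.8,-4,0.1,0,0,0.8,0,0,-6,0,0.8,0,0,-6,0,0.8,0,0,0,0,0.8])

```text
clock: 15.52
eef_pos: [443.2, -189.3, 60.0]
eef_rot: [3.141, -0.001, 3.11]
wrist_force: [-0.2, 0.6, -0.2]
finger_gap: 18.6
finger_force: 0.0
```

Request:
step_arm(series=[3,-0.1,0,0,0.8,3,-0.1,0,0,0.8,2,-0.1,0,0,0.8,2,0,0,0,0.8,2,-0.1,0,0,0.8])

```text
clock: 16.15
eef_pos: [454.8, -189.7, 60.7]
eef_rot: [3.141, -0.003, 3.11]
wrist_force: [-9.8, 1.3, 5.9]
finger_gap: 18.6
finger_force: 4.8
```

Request:
step_arm(series=[2.5,-0.1,0,0,0.8,2.5,-0.1,0,0,0.8,2.5,-0.1,0,0,0.8,2.5,0,0,0,0.8])

```text
clock: 16.65
eef_pos: [465.1, -190.1, 60.7]
eef_rot: [3.141, -0.002, 3.11]
wrist_force: [-5.2, 0.1, 2.2]
finger_gap: 18.7
finger_force: 2.8
```

```bash
cat > t.py <<'E'
from h import *
i,p,d=cam("side");w=cloud(i,d)
hsv=cv2.cvtColor(p,cv2.COLOR_BGR2HSV);X,Y,Z=w[...,0],w[...,1],w[...,2]
blue=cv2.inRange(hsv,(100,120,40),(125,255,255))>0
t=w[blue&(Z>145)&(np.abs(Y+193)<50)&(X>430)&(X<720)]
print("tab lean",np.polyfit(t[:,2],t[:,0],1)[0],"ctr",np.round(cv2.minAreaRect(t[:,:2].astype(np.float32))[0],1),"ztop",t[:,2].max())
print(manip.read_state()["eef_pos"])
E
python3 t.py
```

```text
tab lean 0.025771482653607954 ctr [ 532.3 -194. ] ztop 197.34579326503604
[ 465.43715097 -190.08648435   60.67603018]
```

Request:
step_arm(series=[5,-0.15,0,0,0.8,6,-0.2,0,0,0.8,6,-0.2,0,0,0.8,6,-0.2,0,0,0.8,6,-0.2,0,0,0.8,6,-0.2,0,0,0.8,6,-0.2,0,0,0.8,6,-0.2,0,0,0.8,6,-0.2,0,0,0.8,6,-0.2,0,0,0.8,6,-0.2,0,0,0.8,6,-0.2,0,0,0.8,6,-0.2,0,0,0.8,6,-0.2,0,0,0.8,6,-0.2,0,0,0.8])

```text
clock: 18.58
eef_pos: [554.3, -193.1, 60.7]
eef_rot: [3.141, -0.001, 3.11]
wrist_force: [-6.2, 0.8, 2.9]
finger_gap: 19.1
finger_force: 3.1
```

```bash
python3 t.py
```

```text
tab lean 0.049227072366772325 ctr [ 621.2 -198.2] ztop 198.86409657033107
[ 554.98595635 -193.04249722   60.71505538]
```

Request:
step_arm(series=[5,-0.15,0,0,0.8,5,-0.15,0,0,0.8,5,-0.15,0,0,0.8,4,-0.15,0,0,0.8,4,-0.1,0,0,0.8,4,-0.1,0,0,0.8,3,-0.1,0,0,0.8,3,-0.1,0,0,0.8])

```text
clock: 19.62
eef_pos: [586.3, -194.2, 60.7]
eef_rot: [3.141, -0.003, 3.11]
wrist_force: [-14.5, -0.0, 6.8]
finger_gap: 18.8
finger_force: 6.8
```

Request:
step_arm(series=[2,-0.1,0,0,0.8,2,0,0,0,0.8,2,-0.1,0,0,0.8,0,0,0,0,0.8])

```text
clock: 20.12
eef_pos: [592.7, -194.4, 60.7]
eef_rot: [3.142, -0.002, 3.11]
wrist_force: [-10.1, -1.4, 4.7]
finger_gap: 18.6
finger_force: 4.8
```

```bash
python3 t.py; python3 - <<'E'
from h import *
i,p,d=cam("side");cv2.imwrite("pics/s6.png",cv2.resize(p[240:360,270:470],(800,480),interpolation=cv2.INTER_CUBIC))
E
```

```text
tab lean 0.040820674488593445 ctr [ 659.6 -198.7] ztop 196.87521990852088
[ 592.66931779 -194.41746868   60.66926117]
```

View pics/s6.png

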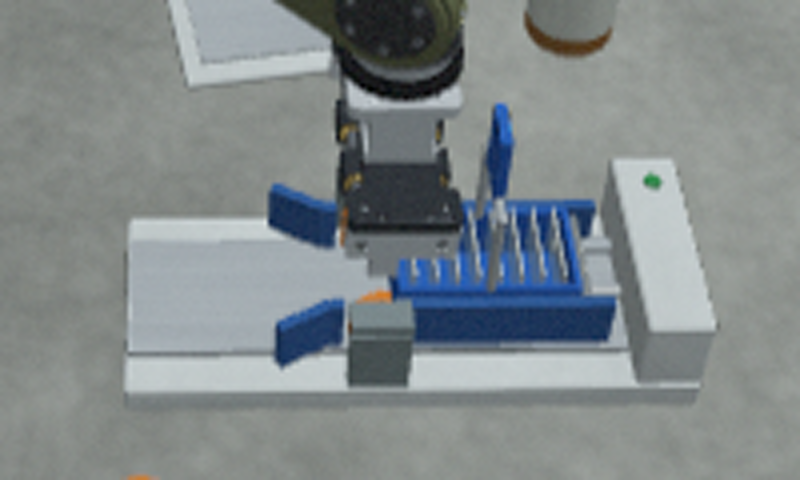

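The near catch at (375,297) is visible out behind the tray, and the force dropped. I'll push a few mm more to be sure of both, then back off.

Request:
step_arm(series=[1.5,0,0,0,0.8,1.5,-0.1,0,0,0.8,1.5,0,0,0,0.8,0,0,0,0,0.8])

```text
clock: 20.72
eef_pos: [597.0, -194.5, 60.7]
eef_rot: [3.141, -0.003, 3.11]
wrist_force: [-11.0, -0.7, 6.1]
finger_gap: 18.9
finger_force: 5.4
```

Request:
step_arm(series=[-3,0.1,0,0,0.8,-4,0.1,0,0,0.8,-6,0.2,0,0,0.8,-10,0.3,0,0,0.8,-20,0.6,0,0,0.8,-20,0.6,0,0,0.8,-20,0.6,10,0,0.8,-20,0.6,30,0,0.8,-20,0.6,40,0,0.8,-20,0.6,50,0,0.8,-10,0,50,0,0.8,0,0,0,0,0.8])

```text
clock: 22.22
eef_pos: [445.4, -190.6, 244.4]
eef_rot: [-3.139, 0.007, 3.109]
wrist_force: [0.1, -0.6, -0.9]
finger_gap: 19.1
finger_force: 0.0
```

```bash
python3 t.py; python3 - <<'E'
from h import *
i,p,d=cam("side");a=cv2.resize(p[270:345,330:450],(800,500),interpolation=cv2.INTER_CUBIC);cv2.imwrite("pics/s7.png",a)
E
```

```text
tab lean 0.04467106403350202 ctr [ 654.8 -199.4] ztop 198.11793031365744
[ 445.03635008 -190.19127878  241.92876545]
```

View pics/s7.png

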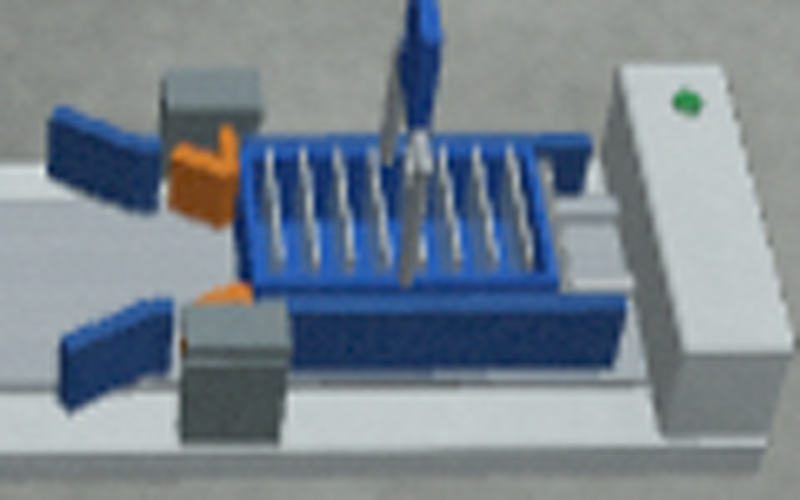

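The rack is back at about x 655 (home is 656), with catches at (205,180) and (225,297) behind its rear face. One last check of both catches from above.

```bash
python3 t.py; python3 - <<'E'
from h import *
i,p,d=cam("top");cv2.imwrite("pics/t8.png",cv2.resize(p[130:280,280:480],(800,600),interpolation=cv2.INTER_CUBIC))
E
```

```text
tab lean 0.04519340132023971 ctr [ 654.3 -199.1] ztop 199.67672986337175
[ 444.65538404 -189.83505107  239.65444048]
```

View pics/t8.png

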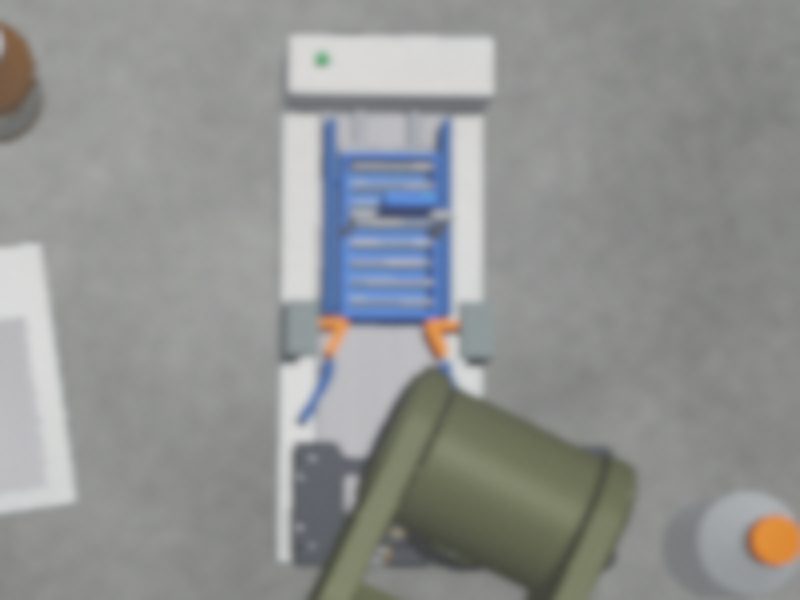

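The top view shows both catches, at (335,330) and (440,330), standing symmetrically out behind the rack's rear face, with the robot clear of it.

```bash
python3 -c "
from cell import manip
print(manip.sign_off())"
```

```text
the job is handed in; nothing more can be done
None
```

The blue rack is in the loader bay, upright and resting back against both sprung-out catches; the arm is clear of it, the white rack and other bench items were not touched, and the job was handed in at about 22 s.

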